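Shut the drain cock of the cheese coating bath

ROBOT

A 6-joint arm with a two-finger parallel gripper is mounted at the origin on the work surface. World frame = base frame: x ahead of the robot, y to its left, z up, the work surface at z = 0. Lengths are in mm, angles in degrees, forces in N, time in s.
With the tool pointing down it reaches from about 350 to 850 mm from the base axis. Payload 8.1 kg.
Tool frame: the origin (TCP) lies midway between the tips of the shut fingers; the grasp point (between the pads) lies 19 mm behind it; z points along the fingers, y is the line along which they close (so a half turn about z gives the same grasp; the last joint's range is limited). The gripper opens to 85 mm and grips with 20 to 120 N. Pads are 22 mm wide; open, the fingers measure 114 mm over their backs; the gripper's body (76 mm by 85 mm) begins 54 mm behind the grasp point. The pads swing forward as they close: fully open they stand 13 mm farther back than shut.
Start: joints at [-72.33, 7.471, 85.268, -0, 87.261, -4.893], TCP at [230.24, -554.071, 231.292] pointing down, gripper open.
Joint ranges: [-169.43, 169.43], [-51.17, 129.36], [1.28, 143.12], [-76.62, 256.62], [0, 156.53], [-152.29, 152.29]. Speed limits (degrees/s): [136.94, 136.94, 159.86, 180, 180, 180].

INTERFACE

Orientations are given as [roll, pitch, yaw] about the fixed x, y, z axes, in that order (R = Rz(yaw) Ry(pitch) Rx(roll)).
In Python, from bench import r gives the robot as it stands.
- The arm moves only by the tool apply_moves, never from a script. Its argument "steps" is a list of rows, each a list of 7 numbers: the opening, from -1 (shut) to 1 (fully open), then the shift along the tool's x, y, z in mm, then the turn, a rotation vector about the tool's x, y, z in units of 5 degrees (1.0 is 5 degrees). A call has exactly 8 rows; each row shifts and turns the commanded pose from where the row before left it, along the tool's axes as they then stand; what a row does not reach is not made up. A row lasts 1/10 s, in which the tool goes at most 50 mm and 8.59 degrees, less where a joint would pass 70% of its speed; a pose out of reach is approached as far as the arm can. A call is refused whole if a number of a shift passes 50 or a number of a turn 1, either way. A call with a gripper value outside its range is refused whole. The fingers move at their own pace and stop on an object; "squeeze" is the grip in N (left out, the last holds). Time passes only in rows, so rows that do not move let the fingers close, or fill a call up. It gives the time, the measured TCP pose, the force, the opening and the grip force at its end, in the units of the state.
- r.sense(): the state, without advancing time (a new reading comes with each control period).
- r.snapshot(name): name is "side" or "top"; returns a dict with "color" (400x640x3 uint8, blue, green, red), "depth" (400x640 float32, mm along the optical axis (not along the pixel's ray), 0 where there is no reading), "mtx" (3x3 intrinsics, pixels), "T" (4x4, takes a point from camera to world coordinates). Camera axes: x right, y down, z forward; pixel columns grow to the right and rows downward; lengths in mm; the calibration is good to about 2 mm. A picture is of the moment at which its call begins.
- r.hand_in(): hands the job in; it is judged then, once.
The state is a dict: "time": time; "joint_pos": joint angles; "qd": joint speeds; "joint_efforts": joint torques, N m; "tool_pos": TCP position; "tcp_rot": TCP orientation; "ft_force": force on the tool from outside, world axes, zero at the start; "wrist_torque": the same for the moment, N m; "finger_gap": finger opening in mm; "grip_force": force on a finger pad.
Only numpy, scipy, OpenCV 4.12 (cv2) and the standard library are available. Lean on these libraries where they do the work, as an engineer would, in place of code of your own. Each camera call takes 0.05 s, during which the arm holds its last target. There are 200 camera calls.

TASK

The drain cock of the empty cheese coating bath has been washed and must be refitted and shut. Take the larger of the two tapered plugs out of the drying rack and set it in the upright bore in front of the bath with its cross bar in line with the pipe, without forcing it down yet; then press it down steadily all the while you turn it a quarter turn, either way, so that it works its way in and finishes with the cross bar square across the pipe and the collar down on the rim, held tight by itself when you let go. Leave the smaller plug in the rack and do not push the small pale cheese, the bottle or the beaker about.

Things in the scene. Friction and masses are not known exactly. Their poses are not given: they have to be found in the camera images.
- plug: The larger steel plug, 118 mm tall, 0.25 kg, hanging in the drying rack by its collar. Origin: centre of its small lower end; z up its axis. Cone 60 mm long, 24 mm across at the tip, 42 at the top; collar 68 mm across (z 60 to 74); neck 14 mm across; cross bar 90 mm long (x), 14 wide (y), 18 tall (z 100 to 118), both ends alike.
- plug_collar (a point): On the plug's axis at the underside of its collar, 60 mm above its tip. Let go in the mouth of the bore, the plug drops, centres itself and stands upright with this about 11 mm above the rim (held off-centre, it touches sooner); when fully in, the collar meets the rim.
- plug_grip (a point): Centre of the plug's cross bar, 109 mm above its tip, 49 mm above the collar's underside. The bar is the handle: pinch it across its width from above, with 80 N or more, as turning the plug in takes up to about 0.7 N m.
- valve: Fixed steel coating bath with its drain cock. Origin on the table under the axis of the upright barrel (72 mm across). x runs along the pipe from barrel to bath. Pipe 34 mm across, 55 mm above the table, also runs out at -x as a spout ending 92 mm from the axis. Bath: open tray 220 x 260 mm (x, y), rim 130 mm high, near wall 100 mm from the axis.
- valve_mouth (a point): Centre of the barrel's rim, 105 mm above the table. The bore below has the plug's taper and a springy split white plastic sleeve, 38 mm across at the mouth. Pushed without turning, the plug needs some 30 to 45 N to go in; while it turns, 10 to 25 N take it down the last 11 mm to the rim. Friction then holds it down.
- rack: Fixed white plastic drying rack, 110 x 230 mm (x, y), top 80 mm above the table, with two loose 45 mm through holes at y = -58 and +58 mm. One plug hangs by its collar in each. Origin on the table under its centre.
- spare: The smaller steel plug of the same form, 103 mm tall with a 54 mm collar and a 60 mm long bar; it does not belong in this cock. Origin at its tip.
- small_cheese: Small pale cheese, 130 mm across, 55 mm tall.
- bottle: White plastic bottle, 70 mm across, 190 mm tall.
- beaker: Open metal beaker, 84 mm across, 100 mm tall.
Things that resemble listed ones, but are neither listed nor needed, are in the scene too. Leave any pink or purple look-alike of the plug alone.

How it is judged (in metres and radians):
On the way, in this order (a step that is already met when the one before it is completed fails the run):
1. the plug stands in the bore, bar in line with the pipe (within 20 degrees), collar still 7 to 16 mm above the rim (horizontal distance between plug_collar and valve_mouth below 0.004 m and angle between plug's own z axis and vertical below 0.08 rad and angle between the x axis of plug and the x axis of valve, either way round below 0.35 rad and z of plug_collar in the frame of valve_mouth between 0.007 and 0.016 m), for 0.1 s.
2. in mid-turn (30 to 65 degrees off the pipe) the plug is already going down: collar less than 9.5 mm above the rim (horizontal distance between plug_collar and valve_mouth below 0.004 m and angle between the x axis of plug and the x axis of valve, either way round between 0.52 and 1.13 rad and z of plug_collar in the frame of valve_mouth below 0.0095 m).
At the end, for the whole second after the job is handed in: The larger plug is in the bore, upright within 3 degrees and on its axis within 3 mm, its collar within 3 mm of the rim, its bar within 11 degrees of square across the pipe, released, at rest and staying down (horizontal distance between plug_collar and valve_mouth below 0.003 m and angle between plug's own z axis and vertical below 0.06 rad and angle between the x axis of plug and the x axis of valve, either way round above 1.37 rad and z of plug_collar in the frame of valve_mouth below 0.003 m and linear speed of plug below 0.02 m/s and angular speed of plug below 0.1 rad/s); the robot touches nothing.
It fails at once if the plug forced down (collar under 4 mm from the rim) while its bar is still within 20 degrees of the pipe (horizontal distance between plug_collar and valve_mouth below 0.01 m and z of plug_collar in the frame of valve_mouth below 0.004 m and angle between the x axis of plug and the x axis of valve, either way round below 0.35 rad).
It fails at once if the smaller plug moved more than 30 mm (distance of spare from where it was at the start of the episode above 0.03 m).
It fails at once if the small cheese, the bottle or the beaker pushed more than 40 mm (distance of any of small_cheese, bottle, beaker from where it was at the start of the episode above 0.04 m).
It also fails if it takes over 53 s, if anything falls off the work surface, if the arm or the gripper's body presses on something with over 40 N, if the wrist force passes 120 N, or if a joint passes its speed limit or range.

## Working session

There is one attempt and no reset: what is moved stays moved. The work goes in short steps, Python scripts to look and compute and a tool call to move; the robot and the scene stay as the last step left them, time stands still between calls to the robot, and variables do not carry over. Pictures are saved under pics/ and viewed, at most 10 in all, crops included, and the job is handed in when it is done.

Besides the shell and the picture viewer there is one more tool, called after "Request:" in YAML: its name, and indented under it one key for each argument. apply_moves: Moves the arm, as the interface text tells. Its arguments: {"type":"object","properties":{"steps":{"type":"array"},"squeeze":{"type":"number"}},"required":["steps"]}

```bash
mkdir -p pics
python3 - <<'E'
from bench import r
import cv2,numpy as np
for n in("top","side"):
    s=r.snapshot(n); cv2.imwrite(f"pics/{n}0.png",s["color"]); np.savez(f"{n}0.npz",**s)
    print(n,s["mtx"].tolist(),np.round(s["T"],3).tolist())
print(r.sense())
E
```

```text
top [[455.0278306163728, 0.0, 320.3139233243752], [0.0, 455.0278306163728, 194.68346926231948], [0.0, 0.0, 1.0]] [[0.004, -0.984, 0.179, 266.324], [-1.0, -0.005, -0.002, 124.39], [0.002, -0.178, -0.984, 1564.526], [0.0, 0.0, 0.0, 1.0]]
side [[510.9283315334664, 0.0, 314.9320146473747], [0.0, 510.9283315334664, 189.54570998707138], [0.0, 0.0, 1.0]] [[-0.568, -0.519, 0.639, -719.69], [-0.823, 0.344, -0.452, 966.118], [0.015, -0.783, -0.622, 1306.677], [0.0, 0.0, 0.0, 1.0]]
{'time': 0.1, 'joint_pos': array([-7.23307412e+01,  7.51033818e+00,  8.53237050e+01,  1.04052545e-03,
        8.72630640e+01, -4.89390171e+00]), 'qd': array([-0.09173095, -0.21355743, -0.12609365,  0.05485774,  0.10806829,
        0.01942697]), 'joint_efforts': array([ 1.62932389e-03, -5.70950139e+01, -5.01942158e+01, -3.18753041e-05,
        8.10801052e-03, -6.90482329e-05]), 'tool_pos': array([ 230.08527246, -553.58203501,  230.34758822]), 'tcp_rot': array([-1.79903336e+02, -9.31975580e-03,  2.25631020e+01]), 'ft_force': array([ 0.29816553, -0.15996385,  0.03953145]), 'wrist_torque': array([ 0.01149593, -0.02979657, -0.02953386]), 'grip_force': 0.0, 'finger_gap': 85.39431515469357}
```

View pics/top0.png

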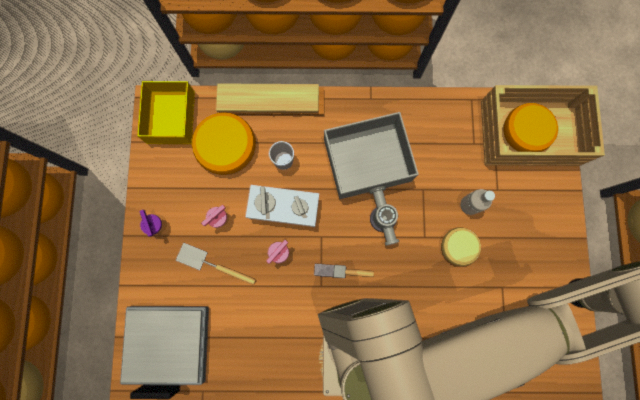

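View pics/side0.png

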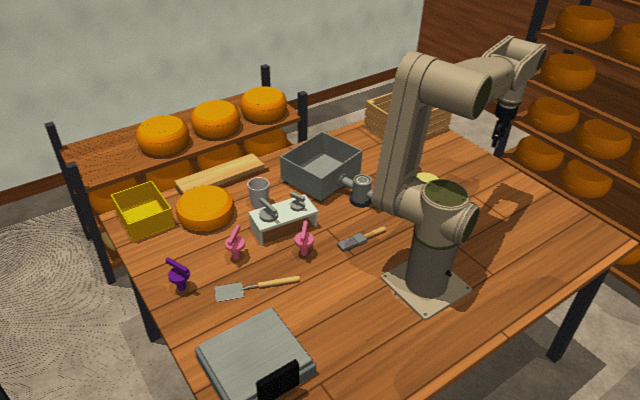

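Top view: the rack is at (283,206). It holds two grey plugs: the one at (264,203) has the longer bar and larger collar, so it fits the larger plug, and (300,206) is the spare. The pink ones at (216,216) and (279,252) and the purple one at (150,223) are look-alikes. The barrel is at (386,215), with the bath above it and the spout toward (391,242). I'll measure these and confirm in a crop.

```bash
cat > h.py <<'E'
import numpy as np,cv2
def cloud(s):
    d=s["depth"];v,u=np.indices(d.shape);K=s["mtx"]
    P=np.stack([(u-K[0,2])*d/K[0,0],(v-K[1,2])*d/K[1,1],d],-1)
    W=P@s["T"][:3,:3].T+s["T"][:3,3]; W[d==0]=np.nan
    return W
def rect(P): 
    (c,wh,a)=cv2.minAreaRect(P[:,:2].astype(np.float32)); return np.round(c,1),np.round(wh,1),round(a,1)
def axis(P):
    c=P[:,:2].mean(0);U,S,V=np.linalg.svd(P[:,:2]-c,full_matrices=False)
    return np.round(c,1),round(float(np.degrees(np.arctan2(V[0,1],V[0,0])))%180,1)
E
python3 - <<'E'
from h import *
for n,pix in(("top",[(264,203),(300,206),(386,215),(370,150)]),("side",[(268,210),(298,203),(361,190),(320,165)])):
    s=np.load(n+"0.npz");W=cloud(s)
    for u,v in pix: print(n,(u,v),np.round(W[v,u],1))
    if n=="top": w0=W[203,264];w1=W[206,300];wv=W[215,386]
    A=W.reshape(-1,3)
    def near(c,R,lo,hi):
        return A[(np.hypot(A[:,0]-c[0],A[:,1]-c[1])<R)&(A[:,2]>lo)&(A[:,2]<hi)]
    for nm,c in(("big",w0),("small",w1)):
        P=near(c,60,118,150); 
        P=near(c,60,np.nanmax(P[:,2])-10 if len(P) else 110,150) if nm=="big" else near(c,45,112,150)
        print(nm,len(P),rect(P),axis(P),"z",np.median(P[:,2]))
        P=near(c,50,86,104);print(" collar",len(P),rect(P),np.median(P[:,2]))
    P=near((w0+w1)/2,140,74,84);print("rack",len(P),rect(P),np.median(P[:,2]))
    P=near(wv,50,95,112);print("barrel",len(P),rect(P),cv2.minEnclosingCircle(P[:,:2].astype(np.float32)),np.median(P[:,2]))
    P=near(wv,120,45,80);P=P[P[:,0]<wv[0]-38] ;print("spout",len(P),axis(P),rect(P),P[:,2].max())
    bc=near(wv+[150,30,0],260,122,137);print("bathrim",len(bc),rect(bc))
s=np.load("top0.npz")["color"]
cv2.imwrite("pics/crop1.png",cv2.resize(s[170:260,230:410],None,fx=4,fy=4,interpolation=cv2.INTER_CUBIC))
E
```

```text
top (264, 203) [498.1 301.3 133.9]
top (300, 206) [488.8 186.5 135.2]
top (386, 215) [ 475.  -101.2   33.8]
top (370, 150) [705.6 -51.4  24.8]
big 95 (array([508.8, 304.2]), array([88.8, 13.1]), 1.6) (array([507.2, 304.5]), 3.6) z 138.38829120809714
 collar 239 (array([497.6, 307.2]), array([82.4, 74.4]), 12.4) 93.28742417936542
small 84 (array([493.9, 190.1]), array([59.2, 13.9]), 21.4) (array([493.2, 189.8]), 21.8) z 137.58426951882416
 collar 140 (array([497. , 183.5]), array([54.2, 67.3]), 20.3) 93.39828601388456
rack 1502 (array([456.1, 253.6]), array([230.5, 202. ]), 83.1) 79.0947629748207
barrel 219 (array([467.5, -92.9]), array([69.2, 70.4]), 89.7) ((467.2084045410156, -92.86946868896484), 36.34792709350586) 102.62005045285991
spout 201 (array([ 405.1, -106.1]), 20.2) (array([ 411. , -105.5]), array([70.6, 46.1]), 18.8) 79.73181164806488
bathrim 544 (array([670.9, -42.3]), array([222.7, 262. ]), 14.4)
side (268, 210) [508.6 302.  107.6]
side (298, 203) [486.  188.5 103.4]
side (361, 190) [443.3 -74.6  76.8]
side (320, 165) [721.1 -76.7  28.4]
big 62 (array([505.6, 305.5]), array([90. , 15.9]), 5.7) (array([504. , 305.2]), 3.6) z 139.60003710913793
 collar 185 (array([500.8, 302.5]), array([86.5, 85. ]), 4.7) 95.06068667718591
small 95 (array([493.1, 191.3]), array([63.1, 21.9]), 24.3) (array([489.6, 191.4]), 23.6) z 134.042631473837
 collar 122 (array([480.8, 192. ]), array([86.4, 74.3]), 65.1) 94.01980094094233
rack 737 (array([498.1, 247.8]), array([241.1, 232.8]), 41.6) 80.52918036268238
barrel 157 (array([467.9, -94.1]), array([66. , 75.8]), 50.9) ((467.1624450683594, -93.62024688720703), 38.8050422668457) 104.12827281721457
spout 74 (array([426.1, -90.3]), 56.6) (array([420.8, -88.8]), array([31.9, 50.2]), 0.5) 79.83394829214376
bathrim 469 (array([669.4, -44.1]), array([230.9, 279.1]), 14.6)
```

View pics/crop1.png

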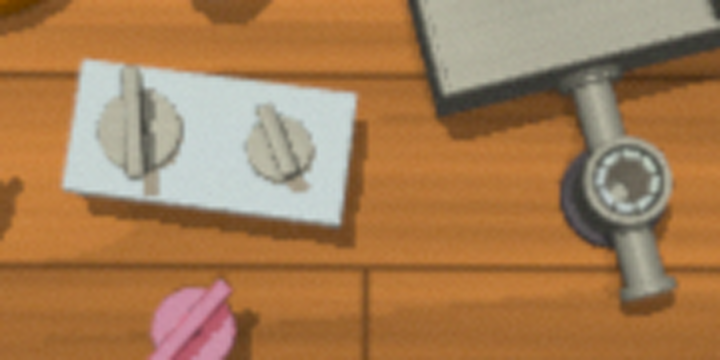

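The crop confirms it: the left grey plug (crop (140,130)) has the longer bar and larger collar, and the bore is at crop (627,182). The bar centre is about (506.5, 304.5, 129) at 3°. The valve axis is (467.3, -93.2), with the pipe at 14.4°. I'm moving now.

Request:
apply_moves:
  steps:
    - [1, 24, -28, 0, 0, 0, 0]
    - [1, 24, -28, 0, 0, 0, 0]
    - [1, 24, -28, 0, 0, 0, 0]
    - [1, 24, -28, 0, 0, 0, 0]
    - [1, 24, -28, 0, 0, 0, 0]
    - [1, 24, -28, 0, 0, 0, 0]
    - [1, 24, -28, 0, 0, 0, 0]
    - [1, 24, -28, 0, 0, 0, 0]
  squeeze: 100

```text
time: 0.9
tool_pos: [321.6, -272.0, 230.9]
tcp_rot: [-180.0, 0.0, 22.5]
ft_force: [0.9, 0.2, -0.5]
finger_gap: 85.5
grip_force: 0.0
```

Request:
apply_moves:
  steps:
    - [1, 24, -28, 0, 0, 0, 0]
    - [1, 24, -28, 0, 0, 0, 0]
    - [1, 24, -28, 0, 0, 0, 0]
    - [1, 24, -28, 0, 0, 0, 0]
    - [1, 24, -28, 0, 0, 0, 0]
    - [1, 24, -28, 0, 0, 0, 0]
    - [1, 24, -28, 0, 0, 0, 0]
    - [1, 24, -28, 0, 0, 0, 0]

```text
time: 1.7
tool_pos: [412.9, 8.5, 231.1]
tcp_rot: [-180.0, 0.0, 22.6]
ft_force: [1.2, 0.2, -0.2]
finger_gap: 85.3
grip_force: 0.0
```

Request:
apply_moves:
  steps:
    - [1, 24, -28, 0, 0, 0, 0]
    - [1, 24, -28, 0, 0, 0, 0]
    - [1, 24, -28, 0, 0, 0, 0]
    - [1, 24, -28, 0, 0, 0, 0]
    - [1, 24, -28, 0, 0, 0, 0]
    - [1, 24, -28, 0, 0, 0, 0]
    - [1, 24, -28, 0, 0, 0, 0]
    - [1, 0, 0, 0, 0, 0, 0]

```text
time: 2.5
tool_pos: [492.8, 255.9, 230.1]
tcp_rot: [-179.9, 0.1, 22.7]
ft_force: [-1.0, -1.2, 0.4]
finger_gap: 85.3
grip_force: 0.0
```

Request:
apply_moves:
  steps:
    - [1, 0, 0, 5, 0, 0, 0.5]
    - [1, 0, 0, 5, 0, 0, 0.5]
    - [1, 0, 0, 5, 0, 0, 0.5]
    - [1, 0, 0, 5, 0, 0, 0.5]
    - [1, 0, 0, 5, 0, 0, 0.5]
    - [1, 0, 0, 5, 0, 0, 0.5]
    - [1, 0, 0, 5, 0, 0, 0.5]
    - [1, 0, 0, 5, 0, 0, 0.4]

```text
time: 3.3
tool_pos: [492.5, 251.7, 190.7]
tcp_rot: [180.0, 0.0, 2.9]
ft_force: [-0.4, -1.0, 0.1]
finger_gap: 86.0
grip_force: 0.0
```

Request:
apply_moves:
  steps:
    - [1, 4, -13, 0, 0, 0, 0]
    - [1, 4, -13, 0, 0, 0, 0]
    - [1, 4, -13, 0, 0, 0, 0]
    - [1, 4, -13, 0, 0, 0, 0]
    - [1, 0, 0, 5, 0, 0, 0]
    - [1, 0, 0, 10, 0, 0, 0]
    - [1, 0, 0, 10, 0, 0, 0]
    - [1, 0, 0, 5, 0, 0, 0]

```text
time: 4.1
tool_pos: [505.1, 304.4, 159.0]
tcp_rot: [179.9, 0.1, 3.0]
ft_force: [0.4, -0.3, -0.6]
finger_gap: 85.4
grip_force: 0.0
```

Run:
```python
from h import *
from bench import r
s=r.snapshot("side");cv2.imwrite("pics/s1.png",cv2.resize(s["color"][130:280,200:400],None,fx=4,fy=4))
print(r.sense()["tool_pos"])
```

```text
[504.92144723 304.20752673 158.60036692]
```

View pics/s1.png

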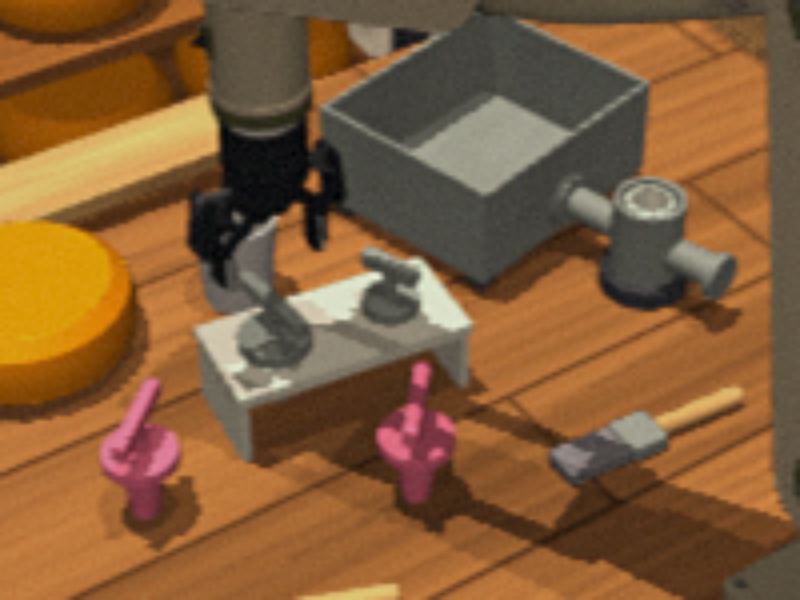

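The open fingers straddle the larger plug's bar at crop (265,300), and the spare is clear at (385,275). Next I descend and grip.

Request:
apply_moves:
  steps:
    - [1, 0, 0, 12, 0, 0, 0]
    - [1, 0, 0, 12, 0, 0, 0]
    - [1, 0, 0, 12, 0, 0, 0]
    - [1, 0, 0, 12, 0, 0, 0]
    - [1, 0, 0, 0, 0, 0, 0]
    - [0, 0, 0, 0, 0, 0, 0]
    - [-0.5, 0, 0, 0, 0, 0, 0]
    - [-1, 0, 0, 0, 0, 0, 0]
  squeeze: 100

```text
time: 4.95
tool_pos: [506.6, 305.5, 114.2]
tcp_rot: [-180.0, -0.1, 3.1]
ft_force: [0.1, 0.3, 0.1]
finger_gap: 44.1
grip_force: 0.0
```

Request:
apply_moves:
  steps:
    - [-1, 0, 0, 0, 0, 0, 0]
    - [-1, 0, 0, 0, 0, 0, 0]
    - [-1, 0, 0, 0, 0, 0, 0]
    - [-1, 0, 0, 0, 0, 0, 0]
    - [-1, 0, 0, 0, 0, 0, 0]
    - [-1, 0, 0, 0, 0, 0, 0]
    - [-1, 0, 0, 0, 0, 0, 0]
    - [-1, 0, 0, 0, 0, 0, 0]

```text
time: 5.75
tool_pos: [506.4, 305.2, 113.7]
tcp_rot: [-180.0, -0.0, 3.1]
ft_force: [-1.4, -2.0, 5.3]
finger_gap: 12.3
grip_force: 97.8
```

Request:
apply_moves:
  steps:
    - [-1, 0, 0, -5, 0, 0, 0]
    - [-1, 0, 0, -15, 0, 0, 0]
    - [-1, 0, 0, -20, 0, 0, 0]
    - [-1, 0, 0, -20, 0, 0, 0]
    - [-1, 0, 0, -20, 0, 0, 0]
    - [-1, 0, 0, -20, 0, 0, 0]
    - [-1, 0, 0, -20, 0, 0, 0]
    - [-1, 0, 0, -10, 0, 0, 0]

```text
time: 6.55
tool_pos: [506.7, 305.6, 246.2]
tcp_rot: [-179.9, -0.2, 3.1]
ft_force: [-0.3, -0.8, -2.3]
finger_gap: 12.1
grip_force: 97.8
```

Run:
```python
from h import *
from bench import r
s=r.snapshot("side");cv2.imwrite("pics/s2.png",cv2.resize(s["color"][100:250,200:400],None,fx=4,fy=4))
x=r.sense();print(x["tool_pos"],x["ft_force"],x["finger_gap"])
```

```text
[507.14396196 305.87903459 247.300611  ] [-0.26582388 -1.23991538 -1.2216863 ] 12.033890604260584
```

View pics/s2.png

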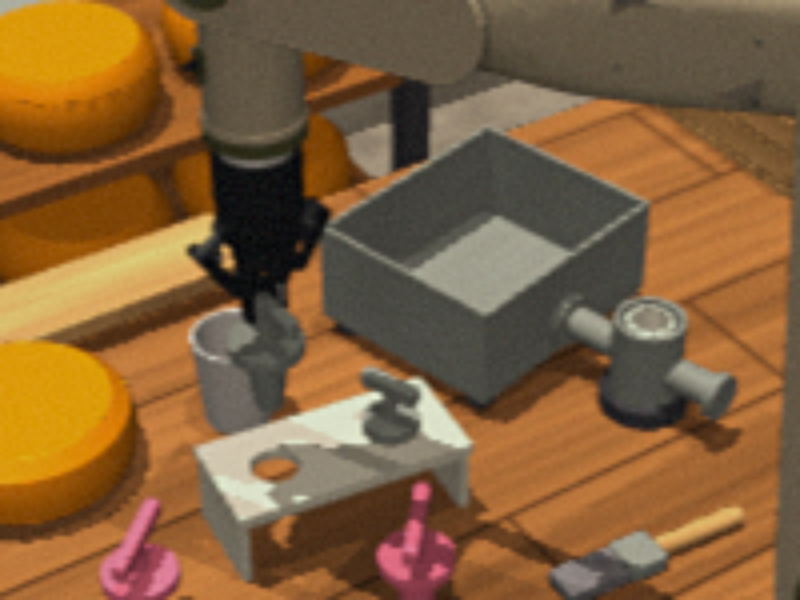

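The plug is held upright at crop (270,340), above its empty hole at (275,465), and the spare is still in the rack. Next I carry it to the barrel.

Request:
apply_moves:
  steps:
    - [-1, -2, 12, 0, 0, 0, 0]
    - [-1, -4, 24, 0, 0, 0, 0]
    - [-1, -4, 28, 0, 0, 0, 0]
    - [-1, -4, 28, 0, 0, 0, 0]
    - [-1, -4, 28, 0, 0, 0, 0]
    - [-1, -4, 28, 0, 0, 0, 0]
    - [-1, -4, 28, 0, 0, 0, 0]
    - [-1, -4, 28, 0, 0, 0, 0]

```text
time: 7.4
tool_pos: [485.7, 98.1, 241.6]
tcp_rot: [180.0, 0.2, 3.1]
ft_force: [0.6, -0.3, -2.8]
finger_gap: 11.9
grip_force: 97.8
```

Request:
apply_moves:
  steps:
    - [-1, -4, 28, 0, 0, 0, 0]
    - [-1, -4, 28, 0, 0, 0, 0]
    - [-1, -4, 28, 0, 0, 0, 0]
    - [-1, -4, 28, 0, 0, 0, 0]
    - [-1, -4, 28, 0, 0, 0, 0]
    - [-1, -4, 28, 0, 0, 0, 0]
    - [-1, -4, 16, 0, 0, 0, 0]
    - [-1, -3, 8, 0, 0, 0, 0]

```text
time: 8.2
tool_pos: [464.9, -95.1, 241.7]
tcp_rot: [-180.0, 0.1, 2.9]
ft_force: [-0.4, -0.3, -2.9]
finger_gap: 12.4
grip_force: 97.9
```

Request:
apply_moves:
  steps:
    - [-1, 0, 0, 0, 0, 0, -0.4]
    - [-1, 0, 0, 0, 0, 0, -0.5]
    - [-1, 0, 0, 0, 0, 0, -0.5]
    - [-1, 0, 0, 0, 0, 0, -0.5]
    - [-1, 0, 0, 0, 0, 0, -0.4]
    - [-1, 0, 0, 0, 0, 0, 0]
    - [-1, 0, 0, 0, 0, 0, 0]
    - [-1, 0, 0, 0, 0, 0, 0]

```text
time: 9.0
tool_pos: [466.1, -93.3, 243.0]
tcp_rot: [-180.0, 0.0, 14.5]
ft_force: [0.4, 0.8, -3.6]
finger_gap: 12.4
grip_force: 97.9
```

Run:
```python
from h import *
from bench import r
x=r.sense();print(x["tool_pos"],x["tcp_rot"],x["ft_force"],x["finger_gap"])
t=x["tool_pos"]
for n in("side","top"):
    s=r.snapshot(n);np.savez(n+"1.npz",**s);A=cloud(s).reshape(-1,3)
    A=A[np.hypot(A[:,0]-t[0],A[:,1]-t[1])<60]
    z0=t[2]-95
    for lo,hi in((-12,0),(0,15),(15,30),(30,45),(45,60),(60,74)):
        P=A[(A[:,2]>z0+lo)&(A[:,2]<z0+hi)]
        if len(P)>3: print(n,lo,len(P),np.round(P.mean(0),1),np.round(np.ptp(P,axis=0),1))
s=r.snapshot("side");cv2.imwrite("pics/s3.png",cv2.resize(s["color"][90:240,270:470],None,fx=4,fy=4,interpolation=cv2.INTER_CUBIC))
```

```text
[466.09325999 -93.28427314 242.95106652] [-1.79980711e+02  2.60126441e-02  1.45274921e+01] [ 0.39115632  0.76391431 -3.5625126 ] 12.372976194983266
side 0 10 [458.8 -86.6 157.1] [11.8 19.9  9.6]
side 15 26 [458.6 -84.9 170.5] [22.4 23.9 14.9]
side 30 24 [458.  -84.8 185.7] [22.4 27.3 14.3]
side 45 13 [452.4 -81.6 198.4] [19.3 21.5 10.6]
side 60 54 [453.9 -80.6 217.5] [68.4 64.2 13.2]
top 60 13 [442.8 -92.8 220.3] [24.1 29.7  2.6]
```

View pics/s3.png

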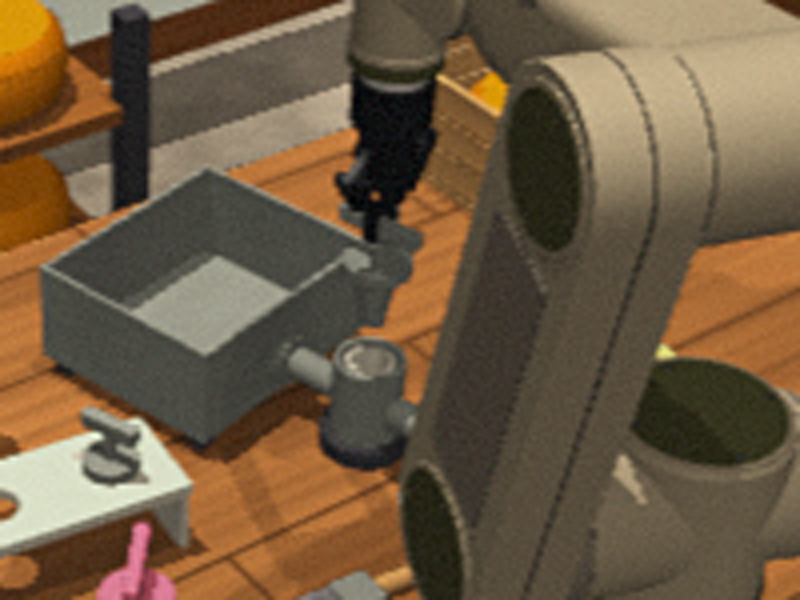

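```bash
cat >> h.py <<'E'
from scipy.optimize import least_squares
prof=np.array([(0,0),(12,0),(21,60),(34,60),(34,74),(7,74),(7,100)],float)
def sd(rho,z,prof=prof):
    p=np.stack([rho,z],-1);best=np.full(len(p),1e9)
    for a,b in zip(prof[:-1],prof[1:]):
        t=np.clip(((p-a)@(b-a))/((b-a)@(b-a)),0,1)
        best=np.minimum(best,np.linalg.norm(p-a-t[:,None]*(b-a),axis=1))
    return best
def fitplug(P,c,z0):
    def f(q,full=False):
        ax=np.array([q[3],q[4],1]);ax/=np.linalg.norm(ax)
        d=P-[c[0]+q[0],c[1]+q[1],z0+q[2]];z=d@ax
        return sd(np.linalg.norm(d-z[:,None]*ax,axis=1),z)
    return least_squares(f,[0,0,0,0,0],loss="soft_l1",f_scale=1.5,x_scale=[3,3,3,.05,.05])
E
python3 - <<'E'
from h import *
from bench import r
t=r.sense()["tool_pos"]
L=[cloud(np.load("side1.npz"))]+[cloud(r.snapshot("side")) for _ in range(3)]
A=np.concatenate([w.reshape(-1,3) for w in L])
z0=t[2]-93
P=A[(np.hypot(A[:,0]-t[0],A[:,1]-t[1])<50)&(A[:,2]>z0-3)&(A[:,2]<z0+77)]
o=fitplug(P,t,z0);print(len(P),o.x.round(3),"rms",np.sqrt((o.fun**2).mean()) ,"xyz",(t[:2]+o.x[:2]).round(1),z0+o.x[2])
# barrel same camera, circle fit of rim top + side surface (r=36)
w=cloud(np.load("side0.npz")).reshape(-1,3);
B=w[(np.hypot(w[:,0]-467,w[:,1]+93)<45)&(w[:,2]>80)&(w[:,2]<112)]
pb=np.array([(36,60),(36,105),(19,105)],float)
o=least_squares(lambda q:sd(np.hypot(B[:,0]-q[0],B[:,1]-q[1]),B[:,2]-q[2],pb),[467,-93,0],loss="soft_l1",f_scale=1.5);print("barrel",len(B),o.x)
w=cloud(np.load("top0.npz")).reshape(-1,3);B=w[(np.hypot(w[:,0]-467,w[:,1]+93)<45)&(w[:,2]>80)&(w[:,2]<112)]
o=least_squares(lambda q:sd(np.hypot(B[:,0]-q[0],B[:,1]-q[1]),B[:,2]-q[2],pb),[467,-93,0],loss="soft_l1",f_scale=1.5);print("barrel top",len(B),o.x)
E
```

```text
840 [ 1.423  0.09   0.309 -0.     0.007] rms 2.449406846703311 xyz [467.7 -93.4] 150.52046437107128
barrel 250 [466.08774591 -93.26392783  -0.71928023]
barrel top 280 [466.19274553 -90.89328768  -2.45386013]
```

Request:
apply_moves:
  steps:
    - [-1, -1.5, 0, 0, 0, 0, 0]
    - [-1, 0, 0, 10, 0, 0, 0]
    - [-1, 0, 0, 14, 0, 0, 0]
    - [-1, 0, 0, 14, 0, 0, 0]
    - [-1, 0, 0, 14, 0, 0, 0]
    - [-1, 0, 0, 12, 0, 0, 0]
    - [-1, 0, 0, 8, 0, 0, 0]
    - [-1, 0, 0, 4, 0, 0, 0]

```text
time: 10.1
tool_pos: [464.3, -93.7, 166.0]
tcp_rot: [-179.9, 0.1, 14.6]
ft_force: [-0.2, -0.5, -2.4]
finger_gap: 12.0
grip_force: 98.0
```

Request:
apply_moves:
  steps:
    - [-1, 0, 0, 2, 0, 0, 0]
    - [-1, 0, 0, 2, 0, 0, 0]
    - [-1, 0, 0, 2, 0, 0, 0]
    - [-1, 0, 0, 2, 0, 0, 0]
    - [-1, 0, 0, 1, 0, 0, 0]
    - [-1, 0, 0, 1, 0, 0, 0]
    - [-1, 0, 0, 0, 0, 0, 0]
    - [-1, 0, 0, 0, 0, 0, 0]

```text
time: 10.9
tool_pos: [464.9, -93.9, 157.4]
tcp_rot: [180.0, -0.0, 14.6]
ft_force: [0.4, -0.0, -2.5]
finger_gap: 12.1
grip_force: 98.0
```

Request:
apply_moves:
  steps:
    - [-1, 0, 0, 1, 0, 0, 0]
    - [-1, 0, 0, 1, 0, 0, 0]
    - [-1, 0, 0, 1, 0, 0, 0]
    - [-1, 0, 0, 1, 0, 0, 0]
    - [-1, 0, 0, 0, 0, 0, 0]
    - [-1, 0, 0, 0, 0, 0, 0]
    - [-1, 0, 0, 0, 0, 0, 0]
    - [-1, 0, 0, 0, 0, 0, 0]

```text
time: 11.7
tool_pos: [464.9, -93.9, 153.3]
tcp_rot: [180.0, -0.0, 14.6]
ft_force: [1.2, -0.4, -2.4]
finger_gap: 12.5
grip_force: 97.8
```

Request:
apply_moves:
  steps:
    - [-1, 0, 0, 0.5, 0, 0, 0]
    - [-1, 0, 0, 0.5, 0, 0, 0]
    - [-1, 0, 0, 0.5, 0, 0, 0]
    - [-1, 0, 0, 0.5, 0, 0, 0]
    - [-1, 0, 0, 0.5, 0, 0, 0]
    - [-1, 0, 0, 0.5, 0, 0, 0]
    - [-1, 0, 0, 0, 0, 0, 0]
    - [-1, 0, 0, 0, 0, 0, 0]

```text
time: 12.5
tool_pos: [465.1, -94.0, 150.4]
tcp_rot: [180.0, -0.0, 14.6]
ft_force: [2.3, -1.4, -0.7]
finger_gap: 12.2
grip_force: 98.3
```

Contact has just begun. I release so the plug can centre itself.

Request:
apply_moves:
  steps:
    - [-0.4, 0, 0, 0, 0, 0, 0]
    - [-0.2, 0, 0, 0, 0, 0, 0]
    - [0, 0, 0, 0, 0, 0, 0]
    - [0, 0, 0, 0, 0, 0, 0]
    - [0, 0, 0, 0, 0, 0, 0]
    - [0, 0, 0, 0, 0, 0, 0]
    - [0, 0, 0, 0, 0, 0, 0]
    - [0, 0, 0, 0, 0, 0, 0]

```text
time: 13.3
tool_pos: [464.9, -93.9, 150.3]
tcp_rot: [180.0, -0.0, 14.6]
ft_force: [-0.5, -0.0, -0.4]
finger_gap: 42.7
grip_force: 0.0
```

Run:
```python
from h import *
from bench import r
x=r.sense();t=x["tool_pos"];print(t,x["ft_force"],x["finger_gap"])
L=[r.snapshot("side") for _ in range(3)]
A=np.concatenate([cloud(s).reshape(-1,3) for s in L])
P=A[(np.hypot(A[:,0]-466,A[:,1]+93)<40)&(A[:,2]>112)&(A[:,2]<138)]
o=fitplug(P,[466,-93],56);print(len(P),o.x.round(3),np.sqrt((o.fun**2).mean()))
cv2.imwrite("pics/s4.png",cv2.resize(L[0]["color"][120:220,300:430],None,fx=6,fy=6,interpolation=cv2.INTER_CUBIC))
```

```text
[464.90757714 -93.86198286 150.32992992] [-0.52368173 -0.01282421 -0.35168916] 42.70154676269575
431 [-2.788  0.902  0.409  0.05  -0.044] 2.8211933514854985
```

View pics/s4.png

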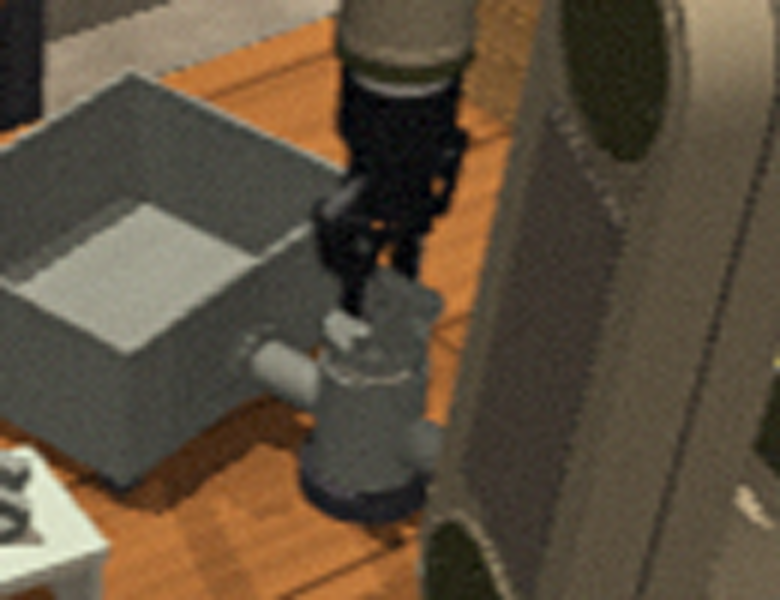

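The plug stands in the bore: collar at crop (370,350) just above the rim at (370,375), upright, bar along the pipe. I shift about 1.5 mm onto the axis and regrip.

Request:
apply_moves:
  steps:
    - [0, 1.5, 0.5, 1, 0, 0, 0]
    - [-0.4, 0, 0, 0, 0, 0, 0]
    - [-1, 0, 0, 0, 0, 0, 0]
    - [-1, 0, 0, 0, 0, 0, 0]
    - [-1, 0, 0, 0, 0, 0, 0]
    - [-1, 0, 0, 0, 0, 0, 0]
    - [-1, 0, 0, 0, 0, 0, 0]
    - [-1, 0, 0, 0, 0, 0, 0]
  squeeze: 110

```text
time: 14.25
tool_pos: [466.4, -94.1, 149.2]
tcp_rot: [180.0, 0.0, 14.6]
ft_force: [0.5, -2.0, -2.1]
finger_gap: 12.0
grip_force: 107.4
```

Request:
apply_moves:
  steps:
    - [-1, 0, 0, 0.5, 0, 0, 0]
    - [-1, 0, 0, 0.5, 0, 0, 0]
    - [-1, 0, 0, 0.3, 0, 0, -0.2]
    - [-1, 0, 0, 0.3, 0, 0, -0.4]
    - [-1, 0, 0, 0.3, 0, 0, -0.4]
    - [-1, 0, 0, 0.3, 0, 0, -0.4]
    - [-1, 0, 0, 0.3, 0, 0, -0.4]
    - [-1, 0, 0, 0.3, 0, 0, -0.4]

```text
time: 15.05
tool_pos: [466.8, -94.2, 147.1]
tcp_rot: [180.0, -0.0, 25.7]
ft_force: [-1.0, -2.8, 5.7]
finger_gap: 11.9
grip_force: 108.5
```

```bash
python3 -c "
from bench import r
x=r.sense();print(x['tool_pos'],x['tcp_rot'],x['ft_force'],x['wrist_torque'])"
```

```text
[466.81604512 -94.22442315 147.11928061] [ 1.79951209e+02 -3.55443283e-02  2.56813473e+01] [-0.97988694 -2.76719967  5.74849607] [-0.39876503  0.28627168 -0.15703159]
```

Request:
apply_moves:
  steps:
    - [-1, 0, 0, 0.8, 0, 0, -0.5]
    - [-1, 0, 0, 0.8, 0, 0, -0.5]
    - [-1, 0, 0, 0.6, 0, 0, -0.5]
    - [-1, 0, 0, 0.6, 0, 0, -0.5]
    - [-1, 0, 0, 0.5, 0, 0, -0.5]
    - [-1, 0, 0, 0.5, 0, 0, -0.5]
    - [-1, 0, 0, 0.5, 0, 0, -0.5]
    - [-1, 0, 0, 0.5, 0, 0, -0.5]

```text
time: 15.85
tool_pos: [467.0, -94.4, 143.6]
tcp_rot: [179.9, -0.0, 45.7]
ft_force: [-5.5, -0.9, 15.1]
finger_gap: 12.0
grip_force: 110.0
```

```bash
python3 -c "
from bench import r
x=r.sense();print(x['tool_pos'],x['tcp_rot'],x['ft_force'],x['wrist_torque'])"
```

```text
[467.04788189 -94.43973951 143.5505567 ] [ 1.79900715e+02 -2.19483806e-02  4.56909438e+01] [-5.46175091 -0.94278555 15.05429765] [-0.21966635  1.16383364 -0.30865623]
```

Request:
apply_moves:
  steps:
    - [-1, -0.3, -0.3, 0.5, 0, 0, -0.5]
    - [-1, 0, 0, 0.5, 0, 0, -0.5]
    - [-1, 0, 0, 0.5, 0, 0, -0.5]
    - [-1, 0, 0, 0.5, 0, 0, -0.5]
    - [-1, 0, 0, 0.5, 0, 0, -0.5]
    - [-1, 0, 0, 0.5, 0, 0, -0.5]
    - [-1, 0, 0, 0.5, 0, 0, -0.5]
    - [-1, 0, 0, 0.5, 0, 0, -0.5]

```text
time: 16.65
tool_pos: [467.0, -94.6, 140.5]
tcp_rot: [179.8, 0.0, 65.7]
ft_force: [-7.9, -1.0, 21.6]
finger_gap: 12.3
grip_force: 111.1
```

```bash
python3 -c "
from bench import r
x=r.sense();print(x['tool_pos'],x['tcp_rot'],x['ft_force'],x['wrist_torque'])"
```

```text
[466.99092146 -94.55346729 140.54071641] [1.79846483e+02 7.40142434e-03 6.56837678e+01] [-7.93188407 -1.0124427  21.64908122] [-0.03723179  1.74225837 -0.40479162]
```

Request:
apply_moves:
  steps:
    - [-1, -0.3, -0.6, 0.4, 0, 0, -0.5]
    - [-1, 0, 0, 0.4, 0, 0, -0.5]
    - [-1, 0, 0, 0.4, 0, 0, -0.5]
    - [-1, 0, 0, 0.4, 0, 0, -0.5]
    - [-1, 0, 0, 0.4, 0, 0, -0.5]
    - [-1, 0, 0, 0.4, 0, 0, -0.5]
    - [-1, 0, 0, 0.4, 0, 0, -0.5]
    - [-1, 0, 0, 0.4, 0, 0, -0.5]

```text
time: 17.45
tool_pos: [466.9, -95.0, 139.3]
tcp_rot: [179.8, 0.1, 85.6]
ft_force: [-15.1, -0.3, 38.5]
finger_gap: 11.7
grip_force: 114.1
```

```bash
python3 -c "
from bench import r
x=r.sense();print(x['tool_pos'],x['tcp_rot'],x['ft_force'],x['wrist_torque'])"
```

```text
[466.89085839 -94.97436317 139.34026505] [1.79773276e+02 8.95717144e-02 8.56252553e+01] [-15.14738005  -0.30975161  38.49179455] [ 0.07838331  2.85312378 -1.15893333]
```

Request:
apply_moves:
  steps:
    - [-1, 0, -0.5, -0.7, 0, 0, -0.2]
    - [-1, 0, -0.5, -0.5, 0, 0, -0.5]
    - [-1, 0, 0, 0, 0, 0, -0.6]
    - [-1, 0, 0, 0, 0, 0, -0.6]
    - [-1, 0, 0, 0, 0, 0, -0.6]
    - [-1, 0, 0, 0, 0, 0, -0.6]
    - [-1, 0, 0, 0, 0, 0, -0.6]
    - [-1, 0, 0, 0, 0, 0, -0.3]

```text
time: 18.25
tool_pos: [466.2, -94.7, 139.4]
tcp_rot: [179.8, 0.2, 105.7]
ft_force: [-6.9, -2.6, 23.8]
finger_gap: 12.2
grip_force: 111.8
```

Run:
```python
from h import *
from bench import r
x=r.sense();print(x['tool_pos'],x['tcp_rot'],x['ft_force'],x['wrist_torque'])
A=np.concatenate([cloud(r.snapshot("side")).reshape(-1,3) for _ in range(3)])
P=A[(np.hypot(A[:,0]-466,A[:,1]+93)<32)&(A[:,2]>108)&(A[:,2]<126)]
print(len(P),np.histogram(P[:,2],9,(108,126))[0])
```

```text
[466.18359646 -94.7018256  139.36801078] [1.79774795e+02 1.53481075e-01 1.05650087e+02] [-6.88412054 -2.60143763 23.81793014] [-0.09228033  1.36102806 -1.06202678]
325 [ 7  9 20 21 41 64 82 49 32]
```

The turn is done. I press once more to check that the collar has seated.

Request:
apply_moves:
  steps:
    - [-1, 0, -0.5, 0.8, 0, 0, -0.1]
    - [-1, 0, 0, 0.8, 0, 0, 0]
    - [-1, 0, 0, 0.8, 0, 0, 0.1]
    - [-1, 0, 0, 0.8, 0, 0, 0]
    - [-1, 0, 0, 0, 0, 0, -0.1]
    - [-1, 0, 0, 0, 0, 0, 0]
    - [-1, 0, 0, 0, 0, 0, 0]
    - [-1, 0, 0, 0, 0, 0, 0]

```text
time: 19.2
tool_pos: [466.3, -94.8, 139.3]
tcp_rot: [179.7, 0.2, 106.0]
ft_force: [-18.8, 4.9, 48.6]
finger_gap: 11.6
grip_force: 115.7
```

```bash
python3 -c "
from bench import r
x=r.sense();print(x['tool_pos'],x['tcp_rot'],x['ft_force'],x['wrist_torque'])"
```

```text
[466.29786575 -94.75344667 139.3009449 ] [179.69869899   0.18806472 106.04848124] [-18.80379028   4.87926204  48.60179106] [ 0.60248358  3.45699001 -1.06240901]
```

It is hard on the rim: 25 N more moved it only 0.1 mm. I relieve the load, release and lift away.

Request:
apply_moves:
  steps:
    - [-1, 0, 0, -2, 0, 0, 0]
    - [-1, 0, 0, -2, 0, 0, 0]
    - [-1, 0, 0, 0, 0, 0, 0]
    - [-0.3, 0, 0, 0, 0, 0, 0]
    - [0, 0, 0, 0, 0, 0, 0]
    - [0.3, 0, 0, 0, 0, 0, 0]
    - [0.3, 0, 0, 0, 0, 0, 0]
    - [0.3, 0, 0, 0, 0, 0, 0]

```text
time: 20.0
tool_pos: [463.6, -93.9, 136.1]
tcp_rot: [-180.0, -0.0, 106.1]
ft_force: [0.3, -0.2, 0.8]
finger_gap: 55.6
grip_force: 0.0
```

Request:
apply_moves:
  steps:
    - [0.3, 0, 0, -10, 0, 0, 0]
    - [0.3, 0, 0, -20, 0, 0, 0]
    - [0.3, 0, 0, -30, 0, 0, 0]
    - [0.3, 0, 0, -30, 0, 0, 0]
    - [0.3, 0, 0, -20, 0, 0, 0]
    - [0.3, 0, 0, -10, 0, 0, 0]
    - [0.3, 0, 0, 0, 0, 0, 0]
    - [0.3, 0, 0, 0, 0, 0, 0]

```text
time: 20.8
tool_pos: [463.6, -94.0, 255.7]
tcp_rot: [-180.0, -0.0, 106.1]
ft_force: [-1.0, -0.0, -0.4]
finger_gap: 55.2
grip_force: 0.0
```

Run:
```python
from h import *
from bench import r
x=r.sense();print(x['tool_pos'],x['tcp_rot'],x['ft_force'])
for n in("side","top"):
    L=[r.snapshot(n) for _ in range(2)]
    A=np.concatenate([cloud(s).reshape(-1,3) for s in L])
    A=A[np.hypot(A[:,0]-466,A[:,1]+93)<60]
    P=A[(A[:,2]>148)&(A[:,2]<175)]
    if len(P)>5: print(n,"bar",len(P),rect(P),axis(P),np.percentile(P[:,2],[50,90]))
    P=A[(A[:,2]>108)&(A[:,2]<126)];print(" collar",len(P),np.histogram(P[:,2],9,(108,126))[0])
    if n=="side": cv2.imwrite("pics/s5.png",cv2.resize(L[0]["color"][120:220,300:430],None,fx=6,fy=6,interpolation=cv2.INTER_CUBIC))
```

```text
[463.56928264 -93.95433691 255.66213364] [-1.79952456e+02 -3.22421373e-02  1.06063910e+02] [-0.95912943 -0.01443596 -0.39524624]
side bar 184 (array([464. , -91.5]), array([22.7, 97. ]), 10.7) (array([462.5, -89.6]), 105.5) [162.0133258  167.45814657]
 collar 290 [19 17 16 20 38 58 51 45 26]
top bar 35 (array([462.7, -78.4]), array([12.9, 59. ]), 15.5) (array([457.7, -60.3]), 99.7) [161.20223862 165.01828784]
 collar 101 [ 1  4 14 24 18 22  8  8  2]
```

View pics/s5.png

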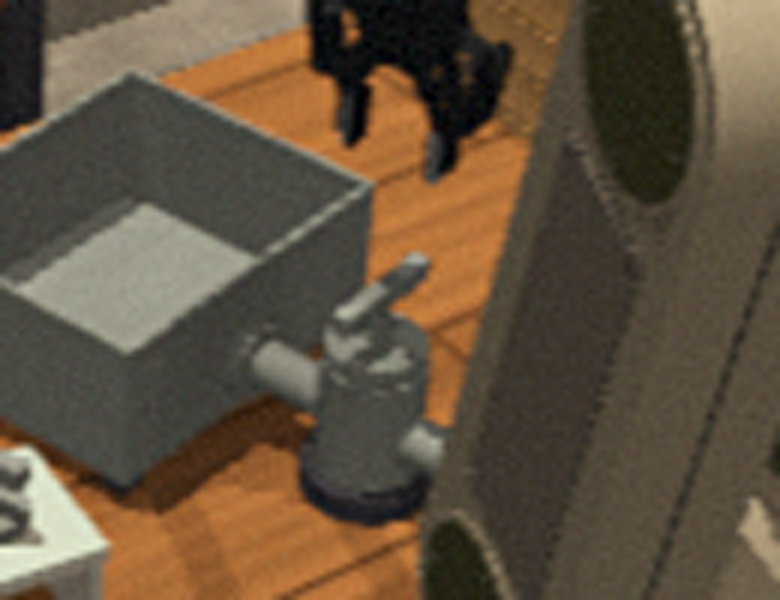

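The bar is at about 105°, square across the pipe at 14.4° (crop (380,285)). The collar is on the rim at (375,355), the bar top is at about 162 mm against 163 expected when seated, and the gripper is clear. I'm handing in.

```bash
python3 -c "
from bench import r
print(r.hand_in())"
```

```text
the job is handed in; nothing more can be done
None
```

The larger plug is seated and shut in the drain cock, with its collar on the rim and its bar square across the pipe; it has been released and the job is handed in, but no verdict came back.

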